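# Dip the oil of the glaze-spray compressor

### The job

Check the oil of the small air compressor: take the wiped dipstick from the steel drip tray, slide it down the compressor's slanting filler tube until its collar sits fully home on the rim, and draw it out again. Finish while still holding it for reading: dipstick level, marked side up, its tip over the drip tray 10 to 20 cm above it, held still and touching nothing else. Keep the dipstick off the dusty table, and leave the jars and the brush as they are.

Things in the scene. Friction and masses are not known exactly. Their poses are not given: they have to be found in the camera images.
- dipstick: oil dipstick, 200 mm long, 90 g, lying in the tray marked side up: wire pull ring, black grip, round steel collar 26 mm across and 5 mm thick, 110 mm of rod 8 mm across. Origin: on the rod's axis at the collar's seating face, 13 mm above what the grip lies on. x to the tip, z out of the marked side, y across the grip. Collar x = -5 to 0 mm, grip -65 to -5 mm, ring ends at -90 mm
- dipstick_grip (a point): middle of the dipstick's black plastic grip (60 mm long, 24 mm wide, 26 mm thick, flat sides), on the axis, 35 mm tailwards of the collar's seating face; axes as the dipstick's
- dipstick_tip (a point): end of the dipstick's tip, on its axis, 110 mm from the collar's seating face; axes as the dipstick's. The last 40 mm of the rod are flattened to 9 mm wide, 4.5 mm thick; the marked side has two black lines across it
- compressor: fixed bench compressor: crankcase 100 x 100 mm, 135 mm high; finned cylinder on it, top at 204 mm; motor 124 mm across on its +y side to y = 205 mm; inlet filter at the cylinder's -y side to y = -88 mm; base plate x = -88 to 88, y = -75 to 210 mm. Origin: table level under the crankcase's centre; x points to the filler tube's side (away from the robot when not turned), z up
- guide_tube: compressor's steel filler tube, slanting 40 degrees above level. Origin: centre of its mouth in the rim's plane, 135 mm above the table. x points down the bore, y level, z upward side. Rim 29 mm across; bore 23 mm at the rim, 12.6 mm from 14 mm down, straight, open, 115 mm long. Dipstick fully home: its origin at this origin, its x along this x (either side up fits)
- tray: fixed shallow steel drip tray, 320 mm (its x) by 220 mm (its y), rim 18 mm high, sheet 3 mm. Origin: centre of its underside, on the table; z up
- table: work table with a dotted white cover, top at z = 0
- jar_a: underglaze jar with white cap, 48 mm across, 70 mm high, loose; leave alone. Origin: centre of its underside
- jar_b: underglaze jar with white cap, 48 mm across, 70 mm high, loose; leave alone. Origin: centre of its underside
- water_jar: open glass jar, 68 mm across, 85 mm high, loose; leave alone. Origin: centre of its underside
- brush: thin artist's brush with blue handle, 190 mm long along its x, 7 mm thick, lying on the table, loose; leave alone. Origin: underside of its middle
Things that resemble listed ones, but are neither listed nor needed, are in the scene too. There is more than one size of the dipstick; the one meant has the size given above.

How it is judged:
On the way, in this order (a step that is already met when the one before it is completed fails the run):
1. the dipstick is fully home in the filler tube, its collar on the rim (distance between dipstick and guide_tube below 0.004 m and angle between the x axis of dipstick and the x axis of guide_tube, either way round below 0.08 rad and x of dipstick_tip in the frame of guide_tube above 0.1 m), for 0.2 s.
2. the dipstick is drawn wholly out of the tube, in the gripper (x of dipstick_tip in the frame of guide_tube below -0.003 m and contact force between the fingers and dipstick above 0.5 N), for 0.1 s.
At the end, for the whole second after the job is handed in: the gripper still holds the dipstick and nothing else touches it: its axis level within 0.15 rad, marked side up within 0.35 rad, its tip over the drip tray's outline and 8 to 25 cm above the tray's underside, at rest (under 20 mm/s and 0.15 rad/s) (angle between dipstick's own x axis and vertical between 1.42 and 1.72 rad and angle between dipstick's own z axis and vertical below 0.35 rad and x of dipstick_tip in the frame of tray between -0.16 and 0.16 m and y of dipstick_tip in the frame of tray between -0.11 and 0.11 m and z of dipstick_tip in the frame of tray between 0.08 and 0.25 m and linear speed of dipstick below 0.02 m/s and angular speed of dipstick below 0.15 rad/s and contact force between the fingers and dipstick above 1 N and contact force between dipstick and tray below 0.05 N and contact force between dipstick and compressor below 0.05 N and contact force between dipstick and table below 0.05 N and contact force between dipstick and jar_a below 0.05 N and contact force between dipstick and jar_b below 0.05 N and contact force between dipstick and water_jar below 0.05 N and contact force between dipstick and brush below 0.05 N); the arm keeps its last pose, push and grip.
It fails at once if the dipstick touches the dusty table (contact force between dipstick and table above 0.1 N).
It fails at once if a jar or the brush is moved more than 25 mm (distance of any of jar_a, jar_b, water_jar, brush from where it was at the start of the episode above 0.025 m).
It fails at once if a jar is tipped (angle between any of jar_a, jar_b, water_jar's own z axis and vertical above 0.4 rad).
It also fails if it takes over 58 s, if anything falls off the work surface, if the arm or the gripper's body presses on something with over 40 N, if the wrist force passes 120 N, or if a joint passes its speed limit or range.

### The arm

A 6-joint arm with a two-finger parallel gripper is mounted at the origin on the work surface. World frame = base frame: x ahead of the robot, y to its left, z up, the work surface at z = 0. Lengths are in m, angles in rad, forces in N, time in s.
With the tool pointing down it reaches from about 0.3 to 1 m from the base axis. Payload 5.1 kg.
Tool frame: the origin (TCP) lies midway between the tips of the shut fingers; the grasp point (between the pads) lies r.grip_depth behind it (r.grip_depth is the distance from the TCP to the grasp point, in m); x points along the fingers, z is the direction in which the jaws open and shut, and the axes are right-handed (so a half turn about x gives the same grasp; the last joint's range is limited). The gripper opens to 95 mm and grips with 3 to 60 N. Pads are 20 mm wide; open, the fingers measure 119 mm over their backs; the gripper's body (75 mm by 180 mm) begins 59 mm behind the grasp point.
Start: joints at [-1.427, 0.124, 1.65, -0, 1.367, -0.083], TCP at [0.146, -0.633, 0.215] pointing down, gripper open.
Joint ranges: [-2.61, 2.61], [-1.02, 2.33], [0.03, 2.71], [-1.35, 4.49], [0.32, 2.68], [-2.91, 2.91]. Speed limits (rad/s): [2.57, 2.57, 3.14, 3.14, 3.14, 3.14].

### API

Orientations are given as a rotation vector (axis times angle).
In Python, from workcell import r gives the robot as it stands.
- The arm moves only by the tool send_rows, never from a script. Its argument "steps" is a list of rows, each an object with "turn": the turn, a rotation vector about the tool's x, y, z each as a share of 180 degrees, from -1 to 1, a list of three; "translation": the shift along the tool's x, y, z each as a share of 500 mm, from -1 to 1, a list of three; "grip": the gripper's target within -1 to 1 (shut at 1, half-way at 0, fully open at -1). In form: [{"turn": [wx, wy, wz], "translation": [dx, dy, dz], "grip": grip}, ...]. A call has 1 to 10 rows; each row is the pose to reach, as a shift and turn from the pose measured when the call began, along the tool's axes at that moment, turning the shorter way round; what a row does not reach only later rows make up. A row lasts 1/10 s, in which the tool goes at most 50 mm and 8.59 degrees, less where a joint would pass 70% of its speed; a pose out of reach is approached as far as the arm can. A call with a number of a shift or a turn outside -1 to 1 is refused whole. A call with a gripper value outside its range is refused whole. The fingers move at their own pace and stop on an object; "newtons" is the grip in N (left out, the last holds). Time passes only in rows, so rows that repeat a pose let the fingers close. It gives the time, the measured TCP pose, the force and the opening at its end, in the units of the state.
- r.get_obs(): the state, without advancing time (a new reading comes with each control period).
- r.snapshot(name): name is "side" or "top" or "wrist"; returns the picture (420x560x3 uint8, blue, green, red); there is no depth.
- r.camera_info(name): a dict with "intrinsics" (3x3 intrinsics, pixels), "extrinsics" (4x4, takes a point from camera to world coordinates); the wrist camera has in their place "T_tool_cam" (4x4, takes a point from camera to tool coordinates, whose origin is the TCP and whose axes are the tool frame's). Camera axes: x right, y up, looking along -z (the intrinsics and any distortion apply to the point x, -y, -z); pixel columns grow to the right and rows downward; lengths in m; the calibration is good to about 2 mm. A picture is of the moment at which its call begins: read the wrist's pose just before it. camera_info takes no time and is no camera call.
- r.hand_in(): hands the job in, once; it reports no verdict.
Trained networks look in the newest picture that a camera, given by its name, has taken for a name from the list of things; names that differ only in an ending like _2 or _b are one class to them, and where a whole thing is asked for, a point or a joint stands for the part that bears it (a point fixed in the world has none). Each returns a list of dicts, best first, with "conf" (0 to 1); they miss things now and then, are a little off and sometimes report something else, mostly with a low value. They report only what shows in the picture. A call takes as long as a camera call. They do not tell look-alikes from the thing itself.
- r.boxes_of(camera, label): "box" ([left, top, right, bottom] in pixels, round what is visible of it).
The state is a dict: "clock": time; "q": joint angles; "dq": joint speeds; "joint_efforts": joint torques, N m; "position": TCP position; "eef_rot": TCP orientation; "wrist_force": force on the tool from outside, world axes, zero at the start; "ft_torque": the same for the moment, N m; "finger_gap": finger opening in m.
Only numpy, scipy, OpenCV 4.12 (cv2) and the standard library are available. Lean on these libraries where they do the work, as an engineer would, in place of code of your own. Each camera call takes 0.05 s, during which the arm holds its last target.

## Working session

There is one attempt and no reset: what is moved stays moved. The work goes in short steps, Python scripts to look and compute and a tool call to move; the robot and the scene stay as the last step left them, time stands still between calls to the robot, and variables do not carry over. Pictures are saved under pics/ and viewed, and the job is handed in when it is done.

Besides the shell and the picture viewer there is one more tool, called as a command line: name --argument value ..., lists and objects as JSON in quotes. send_rows: Moves the arm, as the interface text tells. Shift numbers are shares of 500 mm and turn numbers shares of 180 degrees, none past 1 either way. Its arguments: {"type":"object","properties":{"steps":{"type":"array"},"newtons":{"type":"number"}},"required":["steps"]}

```bash
mkdir -p pics; ls; python3 - <<'E'
from workcell import r
import cv2,numpy as np
o=r.get_obs();print(o); print(r.grip_depth)
for c in ["side","top","wrist"]:
    im=r.snapshot(c); cv2.imwrite(f"pics/{c}0.png",im); i=r.camera_info(c); print(c,i)
    for l in ["dipstick","dipstick_grip","dipstick_tip","guide_tube","tray","compressor","jar_a","water_jar","brush"]:
        try: print(l,[(np.round(b["box"]).tolist(),round(b["conf"],2)) for b in r.boxes_of(c,l)])
        except Exception as e: print(l,e)
E
```

```text
pics
{'clock': 0.0, 'q': array([-1.42663128e+00,  1.24469043e-01,  1.65166225e+00,  1.07110949e-05,
        1.36750498e+00, -8.25808430e-02]), 'dq': array([-1.17409498e-03,  1.62187166e-03,  2.98665496e-04, -7.68778750e-05,
       -1.19940151e-03, -5.73631335e-04]), 'joint_efforts': array([ 1.13356714e-05, -4.17606854e+01, -3.59933174e+01,  7.73470500e-02,
        4.91429202e-02, -1.74680840e-04]), 'position': array([ 0.14601953, -0.63272846,  0.21341734]), 'eef_rot': array([ 1.04196   ,  1.30948248, -1.03960698]), 'wrist_force': array([ 0.49955571,  0.04745175, -0.10273848]), 'ft_torque': array([ 0.02590473,  0.01119949, -0.0176152 ]), 'finger_gap': 0.09526510469200415}
0.0188
side {'intrinsics': array([[382.5816277 ,   0.        , 274.55860462],
       [  0.        , 382.5816277 , 209.14165937],
       [  0.        ,   0.        ,   1.        ]]), 'extrinsics': array([[-0.81246196,  0.34193237, -0.47221586,  0.02605041],
       [-0.58262327, -0.44652552,  0.67909136,  0.53702342],
       [ 0.02134688,  0.82685985,  0.56200276,  0.65520947],
       [ 0.        ,  0.        ,  0.    
[... 1671 characters left out ...]
05,   0.        , 278.07125037],
       [  0.        , 337.18230705, 201.82167381],
       [  0.        ,   0.        ,   1.        ]]), 'T_tool_cam': array([[-4.57173026e-05,  2.47287651e-01, -9.68942112e-01,
        -1.70719344e-01],
       [-4.64434103e-04,  9.68942003e-01,  2.47287645e-01,
         6.86115672e-02],
       [ 9.99999891e-01,  4.61315084e-04,  7.05514034e-05,
         8.80632161e-04],
       [ 0.00000000e+00,  0.00000000e+00,  0.00000000e+00,
         1.00000000e+00]])}
dipstick [([0.0, 91.0, 47.0, 109.0], 0.66)]
dipstick_grip [([1.0, 88.0, 49.0, 115.0], 0.65)]
dipstick_tip [([0.0, 94.0, 44.0, 108.0], 0.68)]
guide_tube []
tray []
compressor []
jar_a []
water_jar []
brush []
```

View pics/top0.png

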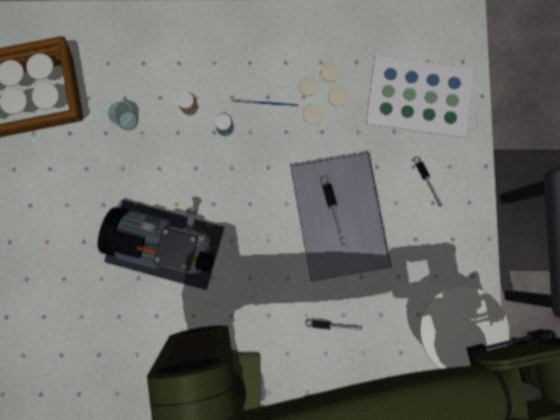

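View pics/side0.png

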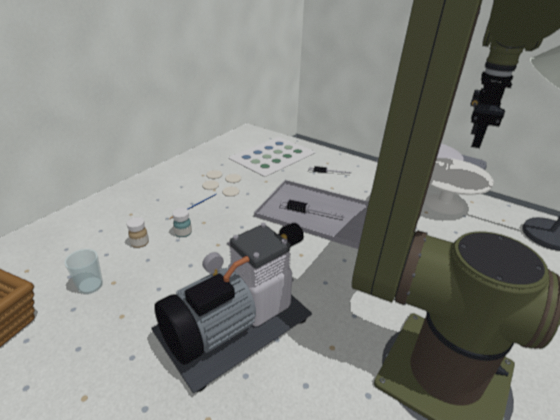

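```bash
python3 - <<'E'
import cv2
a=cv2.imread("pics/top0.png")[145:290,80:400]; cv2.imwrite("pics/topz.png",cv2.resize(a,(800,362),interpolation=cv2.INTER_CUBIC))
a=cv2.imread("pics/side0.png")[150:400,130:390]; cv2.imwrite("pics/sidez.png",cv2.resize(a,(624,600),interpolation=cv2.INTER_CUBIC))
E
```

```text
(no output)
```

View pics/topz.png

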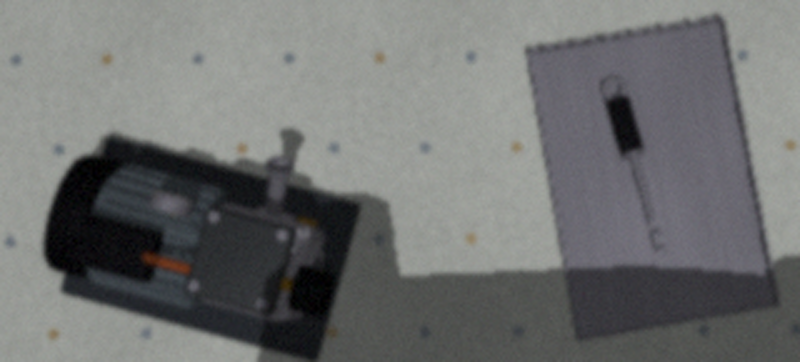

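View pics/sidez.png

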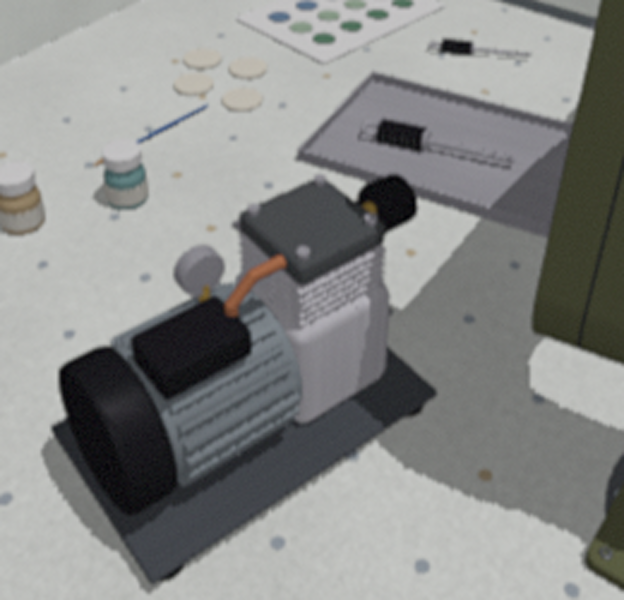

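```bash
cat > h.py <<'E'
from workcell import r
import numpy as np, cv2
from scipy.spatial.transform import Rotation as R
def cam(c,o=None):
    i=r.camera_info(c); K=i["intrinsics"]
    if c=="wrist":
        T=np.eye(4);T[:3,:3]=R.from_rotvec(o["eef_rot"]).as_matrix();T[:3,3]=o["position"]; E=T@i["T_tool_cam"]
    else: E=i["extrinsics"]
    return K,E
def ray(K,E,u,v):
    d=np.linalg.inv(K)@[u,v,1]; d=E[:3,:3]@[d[0],-d[1],-d[2]]; return E[:3,3],d
def atz(K,E,u,v,z):
    p,d=ray(K,E,u,v); return p+d*(z-p[2])/d[2]
def proj(K,E,P):
    c=E[:3,:3].T@(np.atleast_2d(P)-E[:3,3]).T; q=K@np.array([c[0],-c[1],-c[2]]); return (q[:2]/q[2]).T
E
python3 - <<'E'
from h import *
K,E=cam("top")
S=2.5
def z(u,v): return u/S+80, v/S+145
for n,p,h in [("ring",z(608,78),.016),("gripTail",z(615,97),.02),("collar",z(632,152),.02),("tip",z(657,247),.016),
  ("tray1",z(527,48),.018),("tray2",z(720,17),.018),("tray3",z(777,302),.018),("tray4",z(578,338),.018),
  ("mouth",z(280,160),.14),("cyl a",z(213,216),.204),("cyl b",z(283,235),.204),("cyl c",z(262,303),.204),("cyl d",z(193,285),.204),
  ("base1",z(108,133),.01),("base2",z(358,205),.01),("base3",z(318,358),.01),("base4",z(62,292),.01)]:
    print(n,atz(K,E,*p,h).round(3))
E
```

```text
ring [ 0.57  -0.276  0.016]
gripTail [ 0.549 -0.283  0.02 ]
collar [ 0.489 -0.3    0.02 ]
tip [ 0.387 -0.326  0.016]
tray1 [ 0.604 -0.188  0.018]
tray2 [ 0.637 -0.399  0.018]
tray3 [ 0.328 -0.452  0.018]
tray4 [ 0.291 -0.24   0.018]
mouth [0.47  0.059 0.14 ]
cyl a [0.411 0.11  0.204]
cyl b [0.393 0.044 0.204]
cyl c [0.331 0.063 0.204]
cyl d [0.348 0.127 0.204]
base1 [0.514 0.268 0.01 ]
base2 [ 0.434 -0.004  0.01 ]
base3 [0.271 0.037 0.01 ]
base4 [0.342 0.312 0.01 ]
```

```bash
cat >> h.py <<'E'
def rel(P,M,o=None):
    o=o or r.get_obs(); A=R.from_rotvec(o["eef_rot"]).as_matrix()
    t=A.T@(np.array(P)-o["position"])/.5; w=R.from_matrix(A.T@M).as_rotvec()/np.pi
    n=max(np.linalg.norm(t)*10,np.linalg.norm(w)*180/8.59)
    print("turn",w.round(4).tolist(),"trans",t.round(4).tolist(),"rows>=",round(n,1))
def toolM(d,tilt,pitch=0,sgn=1):
    """d: horizontal dip dir; tilt tool rel. to dipstick normal; pitch tip-down of dipstick"""
    d=np.array([d[0],d[1],0.]);d/=np.linalg.norm(d);up=np.array([0,0,1.])
    D=d*np.cos(pitch)-up*np.sin(pitch);Z=d*np.sin(pitch)+up*np.cos(pitch);Y=np.cross(Z,D)
    x=-Z*np.cos(tilt)+D*np.sin(tilt); z=sgn*Y
    return np.column_stack([x,np.cross(z,x),z])
E
python3 - <<'E'
from h import *
o=r.get_obs(); print(R.from_rotvec(o["eef_rot"]).as_matrix().round(2))
for s in (1,-1):
  M=toolM((-.965,-.264),0,0,s); print(M.round(2)); rel([.5,-.3,.2],M)
E
```

```text
[[-0.    0.97  0.22]
 [-0.    0.22 -0.97]
 [-1.   -0.    0.  ]]
[[-0.    0.96  0.26]
 [-0.    0.26 -0.96]
 [-1.   -0.    0.  ]]
turn [-0.0128, 0.0, 0.0] trans [0.0293, 0.8395, -0.4905] rows>= 9.7
[[-0.   -0.96 -0.26]
 [-0.   -0.26  0.96]
 [-1.    0.   -0.  ]]
turn [0.9872, 0.0, -0.0] trans [0.0293, 0.8395, -0.4905] rows>= 20.7
```

send_rows --steps '[{"turn": [-0.013, 0, 0], "translation": [0.02, 0.8, -0.49], "grip": -1}, {"turn": [-0.013, 0, 0], "translation": [0.02, 0.8, -0.49], "grip": -1}, {"turn": [-0.013, 0, 0], "translation": [0.02, 0.8, -0.49], "grip": -1}, {"turn": [-0.013, 0, 0], "translation": [0.02, 0.8, -0.49], "grip": -1}, {"turn": [-0.013, 0, 0], "translation": [0.02, 0.8, -0.49], "grip": -1}, {"turn": [-0.013, 0, 0], "translation": [0.02, 0.8, -0.49], "grip": -1}, {"turn": [-0.013, 0, 0], "translation": [0.02, 0.8, -0.49], "grip": -1}, {"turn": [-0.013, 0, 0], "translation": [0.02, 0.8, -0.49], "grip": -1}, {"turn": [-0.013, 0, 0], "translation": [0.02, 0.8, -0.49], "grip": -1}, {"turn": [-0.013, 0, 0], "translation": [0.02, 0.8, -0.49], "grip": -1}]'

```text
clock: 2.5
position: [0.4831, -0.3016, 0.2048]
eef_rot: [1.008, 1.325, -1.006]
wrist_force: [-0.1, -0.3, -0.4]
finger_gap: 0.095
```

send_rows --steps '[{"turn": [0, 0, 0], "translation": [0, 0, 0], "grip": -1}, {"turn": [0, 0, 0], "translation": [0, 0, 0], "grip": -1}, {"turn": [0, 0, 0], "translation": [0, 0, 0], "grip": -1}]'

```text
clock: 2.8
position: [0.4824, -0.3024, 0.2048]
eef_rot: [1.008, 1.325, -1.007]
wrist_force: [0.5, -0.6, -0.0]
finger_gap: 0.095
```

```bash
python3 - <<'E'
from h import *
o=r.get_obs();print(o["clock"],o["position"],np.abs(o["dq"]).max())
im=r.snapshot("wrist");cv2.imwrite("pics/w1.png",cv2.resize(im,(784,588),interpolation=cv2.INTER_CUBIC)); np.save("w1.npy",np.r_[o["position"],o["eef_rot"]])
for l in ["dipstick","dipstick_grip"]: print([(b["box"],b["conf"]) for b in r.boxes_of("wrist",l)])
E
```

```text
2.8 [ 0.48244604 -0.30239676  0.20481718] 0.01386114131231568
[([265.9, 87.1, 292.0, 275.7], 0.76), ([511.0, 109.3, 541.5, 243.0], 0.74)]
[([510.3, 108.7, 539.7, 241.0], 0.86), ([264.4, 89.9, 296.1, 271.3], 0.64)]
```

View pics/w1.png

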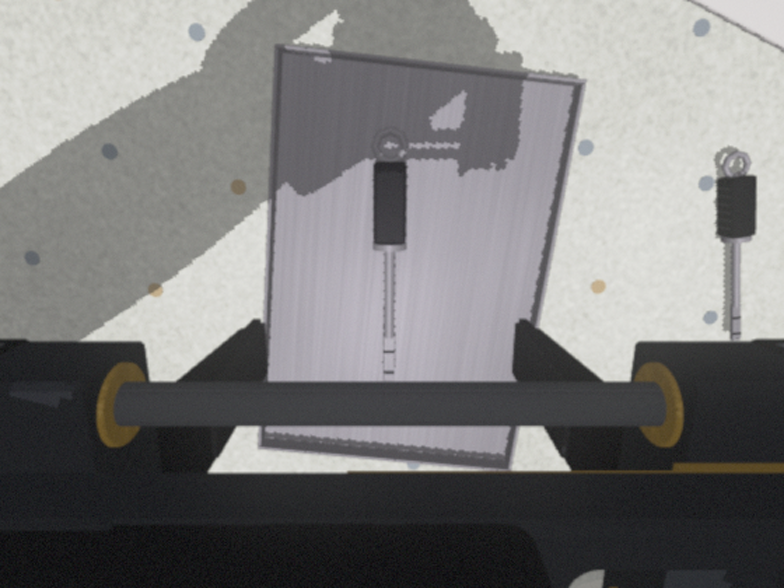

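```bash
python3 - <<'E'
from h import *
a=np.load("w1.npy"); K,E=cam("wrist",dict(position=a[:3],eef_rot=a[3:]))
f=lambda u,v,z:atz(K,E,u/1.4,v/1.4,z)
gt=f(390,162,.029);gh=f(389.7,245,.029);tip=f(388.8,378,.018);rg=f(389,130,.016)
L=f(374,205,.029);Rr=f(406,205,.029)
print(gt,gh,tip,rg,np.linalg.norm(L-Rr),np.linalg.norm(gt-gh),np.linalg.norm(rg-tip))
for n in [(gt,tip),(gt,gh)]:
  d=n[1]-n[0];d[2]=0;print(d/np.linalg.norm(d))
for p in [(278,46),(585,82),(508,467),(262,445)]: print("tray",f(*p,.018))
E
```

```text
[ 0.5490512  -0.28533942  0.029     ] [ 0.49144213 -0.30106671  0.029     ] [ 0.38259699 -0.33043883  0.018     ] [ 0.57057357 -0.27864221  0.016     ] 0.023270362831133217 0.05971727088366082 0.19499252556613705
[-0.96519993 -0.26151307  0.        ]
[-0.96469693 -0.26336256  0.        ]
tray [ 0.60345169 -0.18971785  0.018     ]
tray [ 0.6384238 -0.4033221  0.018    ]
tray [ 0.32918423 -0.45253615  0.018     ]
tray [ 0.29344473 -0.24237343  0.018     ]
```

```bash
python3 - <<'E'
from h import *
M=toolM((-.96,.28),0); rel([.44,.05,.30],M)
E
```

```text
turn [0.1761, -0.0001, -0.0003] trans [-0.1901, 0.1063, -0.7023] rows>= 7.4
```

send_rows --steps '[{"turn": [0.176, 0, 0], "translation": [-0.19, 0.106, -0.7], "grip": -1}, {"turn": [0.176, 0, 0], "translation": [-0.19, 0.106, -0.7], "grip": -1}, {"turn": [0.176, 0, 0], "translation": [-0.19, 0.106, -0.7], "grip": -1}, {"turn": [0.176, 0, 0], "translation": [-0.19, 0.106, -0.7], "grip": -1}, {"turn": [0.176, 0, 0], "translation": [-0.19, 0.106, -0.7], "grip": -1}, {"turn": [0.176, 0, 0], "translation": [-0.19, 0.106, -0.7], "grip": -1}, {"turn": [0.176, 0, 0], "translation": [-0.19, 0.106, -0.7], "grip": -1}, {"turn": [0.176, 0, 0], "translation": [-0.19, 0.106, -0.7], "grip": -1}, {"turn": [0.176, 0, 0], "translation": [-0.19, 0.106, -0.7], "grip": -1}, {"turn": [0.176, 0, 0], "translation": [-0.19, 0.106, -0.7], "grip": -1}]'

```text
clock: 3.95
position: [0.4401, 0.0482, 0.2999]
eef_rot: [1.416, 1.061, -1.414]
wrist_force: [0.1, -0.7, 0.4]
finger_gap: 0.095
```

send_rows --steps '[{"turn": [0, 0, 0], "translation": [0, 0, 0], "grip": -1}, {"turn": [0, 0, 0], "translation": [0, 0, 0], "grip": -1}, {"turn": [0, 0, 0], "translation": [0, 0, 0], "grip": -1}]'

```text
clock: 4.25
position: [0.4401, 0.0473, 0.2994]
eef_rot: [1.416, 1.06, -1.416]
wrist_force: [0.1, -0.3, -0.5]
finger_gap: 0.0949
```

```bash
python3 - <<'E'
from h import *
o=r.get_obs();print(o["clock"],o["position"],np.abs(o["dq"]).max())
im=r.snapshot("wrist");cv2.imwrite("pics/w2.png",cv2.resize(im,(784,588),interpolation=cv2.INTER_CUBIC)); np.save("w2.npy",np.r_[o["position"],o["eef_rot"]])
for l in ["guide_tube","compressor"]: print([(b["box"],b["conf"]) for b in r.boxes_of("wrist",l)])
E
```

```text
4.25 [0.44013375 0.04730893 0.29941712] 0.007793729424625487
[([242.3, 154.6, 274.1, 203.1], 0.6)]
[([62.2, 153.0, 359.0, 330.0], 0.62)]
```

View pics/w2.png

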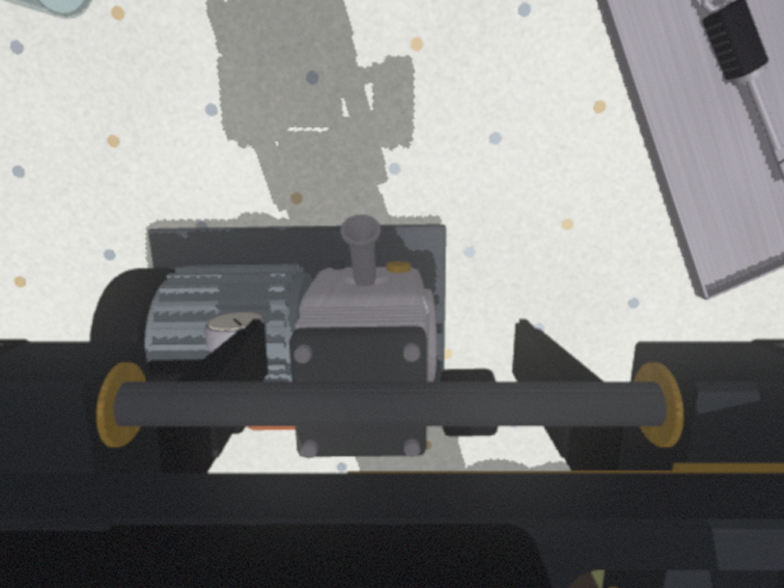

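```bash
python3 - <<'E'
from h import *
a=np.load("w2.npy"); K,E=cam("wrist",dict(position=a[:3],eef_rot=a[3:]))
f=lambda u,v,z:atz(K,E,u/1.4,v/1.4,z)
m=f(360.5,229,.135);print("mouth",m)
p,q=f(150,228,.01),f(444,225,.01); d=(p-q)/np.linalg.norm(p-q);print(p,q,np.linalg.norm(p-q),d, "xdir",d[1],-d[0])
c=[f(303,353,.204),f(411,352,.204),f(411,447,.204),f(308,448,.204)];print(np.round(c,4),np.mean(c,0))
im=cv2.imread("pics/w2.png")[200:310,290:430];cv2.imwrite("pics/w2z.png",cv2.resize(im,None,fx=5,fy=5,interpolation=cv2.INTER_CUBIC))
t=cv2.imread("pics/top0.png")[195:235,170:210];cv2.imwrite("pics/tz.png",cv2.resize(t,None,fx=14,fy=14,interpolation=cv2.INTER_CUBIC))
K,E=cam("top");print(proj(K,E,m))
E
```

```text
mouth [0.46767119 0.05945567 0.135     ]
[0.51228978 0.26858112 0.01      ] [ 0.43407789 -0.00773004  0.01      ] 0.28716712636851216 [0.27235671 0.96219635 0.        ] xdir 0.9621963535426725 -0.27235670953582963
[[0.4136 0.1084 0.204 ]
 [0.3957 0.0456 0.204 ]
 [0.3331 0.0632 0.204 ]
 [0.351  0.1266 0.204 ]] [0.37336562 0.08594994 0.204     ]
[[192.02781581 210.14518711]]
```

View pics/w2z.png

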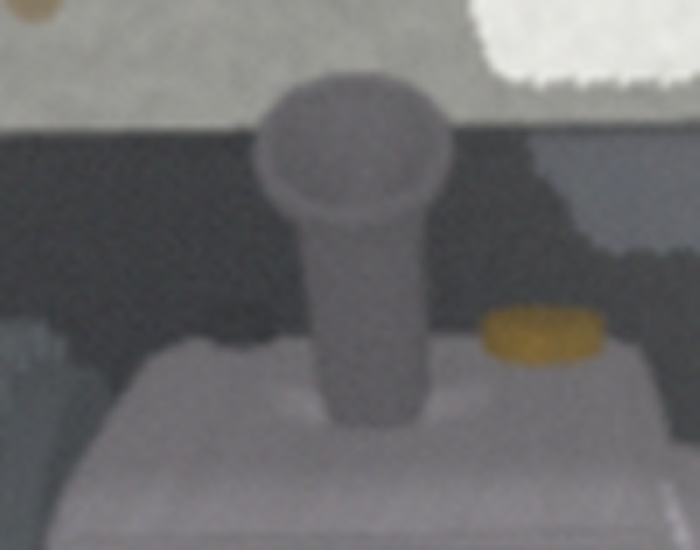

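View pics/tz.png

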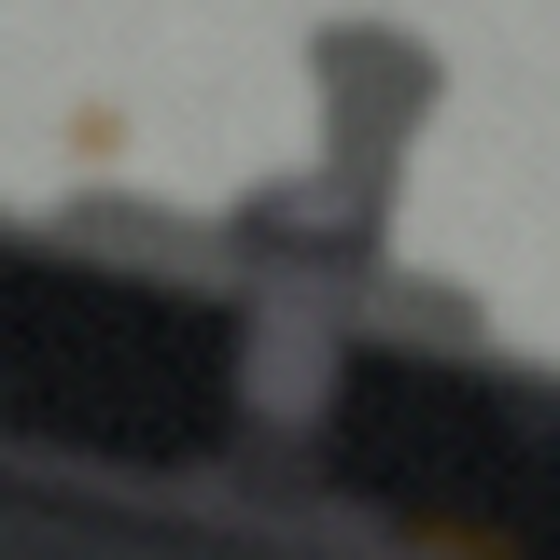

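```bash
python3 - <<'E'
from h import *
M=toolM((-.965,-.262),np.radians(25)); rel([.521,-.293,.13],M)
E
```

```text
turn [-0.1722, -0.0381, -0.1356] trans [0.3396, 0.3463, 0.6088] rows>= 7.8
```

send_rows --steps '[{"turn": [-0.172, -0.038, -0.136], "translation": [0.34, 0.346, 0.609], "grip": -1}, {"turn": [-0.172, -0.038, -0.136], "translation": [0.34, 0.346, 0.609], "grip": -1}, {"turn": [-0.172, -0.038, -0.136], "translation": [0.34, 0.346, 0.609], "grip": -1}, {"turn": [-0.172, -0.038, -0.136], "translation": [0.34, 0.346, 0.609], "grip": -1}, {"turn": [-0.172, -0.038, -0.136], "translation": [0.34, 0.346, 0.609], "grip": -1}, {"turn": [-0.172, -0.038, -0.136], "translation": [0.34, 0.346, 0.609], "grip": -1}, {"turn": [-0.172, -0.038, -0.136], "translation": [0.34, 0.346, 0.609], "grip": -1}, {"turn": [-0.172, -0.038, -0.136], "translation": [0.34, 0.346, 0.609], "grip": -1}, {"turn": [-0.172, -0.038, -0.136], "translation": [0.34, 0.346, 0.609], "grip": -1}, {"turn": [-0.172, -0.038, -0.136], "translation": [0.34, 0.346, 0.609], "grip": -1}]'

```text
clock: 5.4
position: [0.5203, -0.2933, 0.1288]
eef_rot: [0.736, 1.585, -1.336]
wrist_force: [-0.8, -0.3, 0.4]
finger_gap: 0.0954
```

send_rows --steps '[{"turn": [0, 0, 0], "translation": [0, 0, 0], "grip": -1}, {"turn": [0, 0, 0], "translation": [0, 0, 0], "grip": -1}, {"turn": [0, 0, 0], "translation": [0, 0, 0], "grip": -1}]'

```text
clock: 5.7
position: [0.5208, -0.2925, 0.1299]
eef_rot: [0.735, 1.584, -1.335]
wrist_force: [-0.6, 0.6, 0.4]
finger_gap: 0.0949
```

```bash
python3 - <<'E'
from h import *
o=r.get_obs();print(o["clock"],o["position"],np.abs(o["dq"]).max())
im=r.snapshot("wrist");cv2.imwrite("pics/w3.png",cv2.resize(im,(784,588),interpolation=cv2.INTER_CUBIC)); np.save("w3.npy",np.r_[o["position"],o["eef_rot"]])
M=toolM((-.965,-.262),np.radians(25)); rel([.521,-.293,.011],M)
K,E=cam("wrist",o); D=np.array([-.965,-.262,0]);O=np.array([.4914,-.3011,.016])+.005*D
print((1.4*proj(K,E,[O-.065*D+[0,0,.013],O-.005*D+[0,0,.013],O+.11*D])).round(0))
E
```

```text
5.7 [ 0.52079089 -0.2925135   0.12992667] 0.0028541106544365227
turn [-0.0001, -0.0005, 0.0004] trans [0.2151, 0.101, 0.0013] rows>= 2.4
[[389. 160.]
 [389. 255.]
 [389. 366.]]
```

View pics/w3.png

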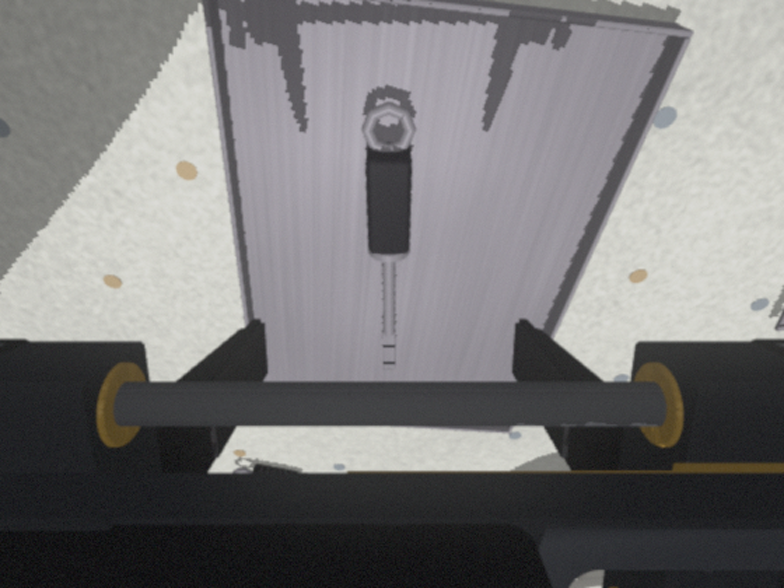

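send_rows --steps '[{"turn": [0, 0, 0], "translation": [0.08, 0.038, 0.001], "grip": -1}, {"turn": [0, 0, 0], "translation": [0.14, 0.066, 0.001], "grip": -1}, {"turn": [0, 0, 0], "translation": [0.19, 0.089, 0.001], "grip": -1}, {"turn": [0, 0, 0], "translation": [0.215, 0.101, 0.001], "grip": -1}, {"turn": [0, 0, 0], "translation": [0.215, 0.101, 0.001], "grip": -1}, {"turn": [0, 0, 0], "translation": [0.215, 0.101, 0.001], "grip": -1}]'

```text
clock: 6.35
position: [0.5218, -0.2931, 0.0123]
eef_rot: [0.735, 1.582, -1.335]
wrist_force: [0.1, 0.9, 0.2]
finger_gap: 0.0953
```

send_rows --steps '[{"turn": [0, 0, 0], "translation": [0, 0, 0], "grip": 1}, {"turn": [0, 0, 0], "translation": [0, 0, 0], "grip": 1}, {"turn": [0, 0, 0], "translation": [0, 0, 0], "grip": 1}, {"turn": [0, 0, 0], "translation": [0, 0, 0], "grip": 1}, {"turn": [0, 0, 0], "translation": [0, 0, 0], "grip": 1}, {"turn": [0, 0, 0], "translation": [0, 0, 0], "grip": 1}, {"turn": [0, 0, 0], "translation": [0, 0, 0], "grip": 1}, {"turn": [0, 0, 0], "translation": [0, 0, 0], "grip": 1}, {"turn": [0, 0, 0], "translation": [0, 0, 0], "grip": 1}, {"turn": [0, 0, 0], "translation": [0, 0, 0], "grip": 1}]' --newtons 30

```text
clock: 7.35
position: [0.5218, -0.293, 0.0123]
eef_rot: [0.735, 1.582, -1.335]
wrist_force: [0.3, 0.0, 0.4]
finger_gap: 0.0234
```

```bash
python3 - <<'E'
from h import *
o=r.get_obs();print(o["clock"],o["position"],o["wrist_force"],o["finger_gap"])
im=r.snapshot("wrist");cv2.imwrite("pics/w4.png",cv2.resize(im,(784,588),interpolation=cv2.INTER_CUBIC)); np.save("w4.npy",np.r_[o["position"],o["eef_rot"]])
M=toolM((-.965,-.262),np.radians(25)); rel([.521,-.293,.31],M)
E
```

```text
7.35 [ 0.52181435 -0.2929903   0.01225885] [0.31223857 0.04722574 0.42736187] 0.02344467136813903
turn [-0.0002, -0.0002, 0.0001] trans [-0.539, -0.2532, -0.0007] rows>= 6.0
```

View pics/w4.png

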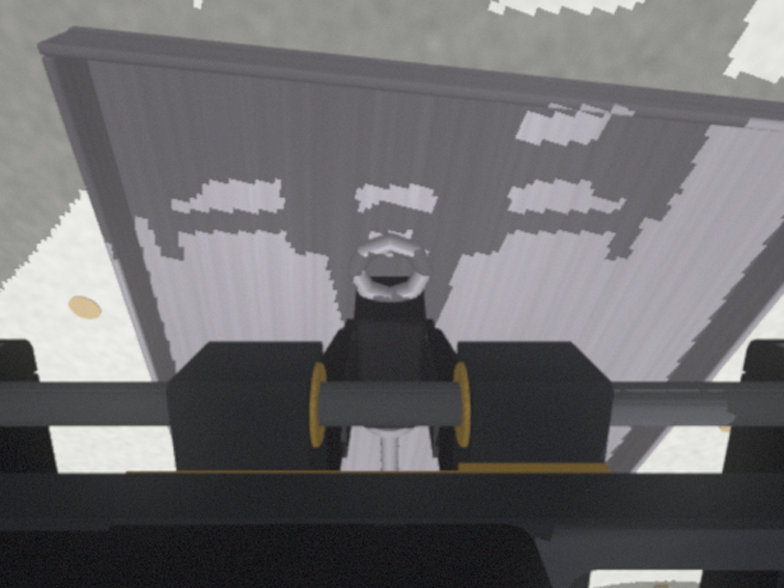

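send_rows --steps '[{"turn": [0, 0, 0], "translation": [-0.05, -0.024, 0], "grip": 1}, {"turn": [0, 0, 0], "translation": [-0.14, -0.066, 0], "grip": 1}, {"turn": [0, 0, 0], "translation": [-0.23, -0.108, 0], "grip": 1}, {"turn": [0, 0, 0], "translation": [-0.32, -0.15, 0], "grip": 1}, {"turn": [0, 0, 0], "translation": [-0.41, -0.192, 0], "grip": 1}, {"turn": [0, 0, 0], "translation": [-0.5, -0.235, 0], "grip": 1}, {"turn": [0, 0, 0], "translation": [-0.54, -0.253, 0], "grip": 1}, {"turn": [0, 0, 0], "translation": [-0.54, -0.253, 0], "grip": 1}, {"turn": [0, 0, 0], "translation": [-0.54, -0.253, 0], "grip": 1}]'

```text
clock: 8.3
position: [0.5212, -0.2931, 0.3093]
eef_rot: [0.735, 1.583, -1.334]
wrist_force: [-0.5, 0.3, -1.5]
finger_gap: 0.0239
```

```bash
cat >> h.py <<'E'
def pose(o):
    T=np.eye(4);T[:3,:3]=R.from_rotvec(o["eef_rot"]).as_matrix();T[:3,3]=o["position"];return T
D0=np.array([-.965,-.262,0]);D0/=np.linalg.norm(D0);O0=np.array([.4914,-.3011,.016])+.005*D0
TD=np.eye(4);TD[:3,:3]=np.column_stack([D0,np.cross([0,0,1],D0),[0,0,1]]);TD[:3,3]=O0
a=np.load("w4.npy");TG=pose(dict(position=a[:3],eef_rot=a[3:]))
H=np.linalg.inv(TG)@TD   # dipstick in tool
B=np.array([-.9622,.2724,0]);B/=np.linalg.norm(B);c,s=np.cos(np.radians(40)),np.sin(np.radians(40))
TT=np.eye(4);TT[:3,:3]=np.column_stack([c*B-[0,0,s],np.cross([0,0,1],B),s*B+[0,0,c]]);TT[:3,3]=[.4675,.0595,.135]
def goal(Tdip,o=None):
    T=Tdip@np.linalg.inv(H); print("tcp",T[:3,3].round(4)); rel(T[:3,3],T[:3,:3],o); return T
def back(dx,dz=0,dy=0):
    T=TT.copy();T[:3,3]+=-dx*TT[:3,0]+dz*TT[:3,2]+dy*TT[:3,1];return T
E
python3 - <<'E'
from h import *
o=r.get_obs();print(o["clock"],o["position"],o["wrist_force"],o["finger_gap"]); print(H.round(3))
for n in ["side","top","wrist"]:
    im=r.snapshot(n)
    cv2.imwrite(f"pics/{n}5.png",im)
    Td=pose(o)@H; K,E=cam(n,o)
    P=[(Td@[x,0,0,1])[:3] for x in (-.065,-.005,.11)]; print(n,proj(K,E,P).round(1).tolist())
goal(back(.16))
E
```

```text
8.3 [ 0.52123055 -0.29309091  0.30927705] [-0.54489271  0.25761653 -1.50223534] 0.02393709724930866
[[ 0.423 -0.001 -0.906  0.012]
 [-0.906  0.001 -0.423 -0.035]
 [ 0.001  1.    -0.    -0.   ]
 [ 0.     0.     0.     1.   ]]
side [[292.7, 108.3], [314.9, 111.5], [359.7, 118.1]]
top [[339.6, 163.5], [347.5, 190.2], [362.8, 242.2]]
wrist [[276.0, 211.0], [276.5, 287.8], [277.1, 375.1]]
tcp [0.6146 0.0177 0.2584]
turn [0.175, 0.0146, 0.2184] trans [-0.0567, 0.3535, -0.5497] rows>= 6.6
```

View pics/side5.png

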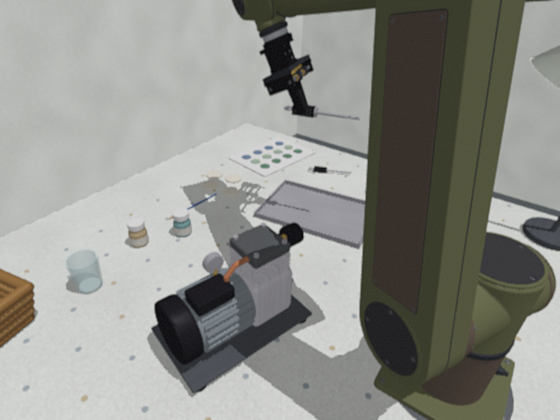

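View pics/top5.png

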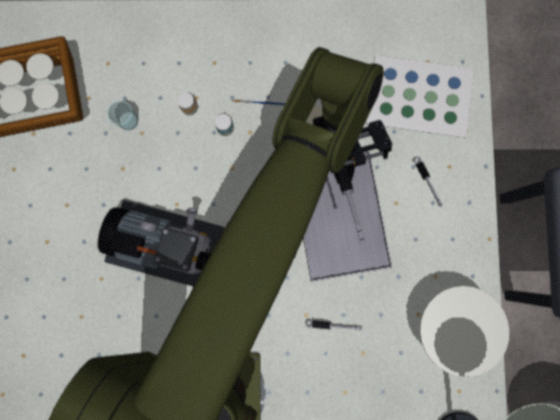

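send_rows --steps '[{"turn": [0.175, 0.0146, 0.2184], "translation": [-0.057, 0.3535, -0.55], "grip": 1}, {"turn": [0.175, 0.0146, 0.2184], "translation": [-0.057, 0.3535, -0.55], "grip": 1}, {"turn": [0.175, 0.0146, 0.2184], "translation": [-0.057, 0.3535, -0.55], "grip": 1}, {"turn": [0.175, 0.0146, 0.2184], "translation": [-0.057, 0.3535, -0.55], "grip": 1}, {"turn": [0.175, 0.0146, 0.2184], "translation": [-0.057, 0.3535, -0.55], "grip": 1}, {"turn": [0.175, 0.0146, 0.2184], "translation": [-0.057, 0.3535, -0.55], "grip": 1}, {"turn": [0.175, 0.0146, 0.2184], "translation": [-0.057, 0.3535, -0.55], "grip": 1}, {"turn": [0.175, 0.0146, 0.2184], "translation": [-0.057, 0.3535, -0.55], "grip": 1}, {"turn": [0.175, 0.0146, 0.2184], "translation": [-0.057, 0.3535, -0.55], "grip": 1}, {"turn": [0.175, 0.0146, 0.2184], "translation": [-0.057, 0.3535, -0.55], "grip": 1}]'

```text
clock: 9.45
position: [0.6144, 0.0168, 0.2577]
eef_rot: [1.49, 0.846, -1.222]
wrist_force: [-0.2, -0.9, -1.0]
finger_gap: 0.024
```

send_rows --steps '[{"turn": [0, 0, 0], "translation": [0, 0, 0], "grip": 1}, {"turn": [0, 0, 0], "translation": [0, 0, 0], "grip": 1}, {"turn": [0, 0, 0], "translation": [0, 0, 0], "grip": 1}]'

```text
clock: 9.75
position: [0.6145, 0.0159, 0.2578]
eef_rot: [1.49, 0.845, -1.223]
wrist_force: [-0.4, -0.6, -0.8]
finger_gap: 0.0239
```

```bash
cat > look.py <<'E'
from h import *
import sys
k=sys.argv[1]
o=r.get_obs();print(o["clock"],o["position"].round(4),o["wrist_force"].round(1),o["finger_gap"])
Td=pose(o)@H; L=np.linalg.inv(TT)@Td; print("dip in tube",L[:3,3].round(4),"tip",(L@[.11,0,0,1])[:3].round(4),"ang",np.arccos(L[0,0]).round(4))
for n in sys.argv[2:]:
    im=r.snapshot(n); K,E=cam(n,o)
    P=[(Td@[x,0,0,1])[:3] for x in (-.065,-.005,.11)]+[TT[:3,3],(TT@[.1,0,0,1])[:3]]; q=proj(K,E,P); print(n,q.round(1).tolist())
    c=q[2].astype(int); u=max(0,min(c[0]-70,420));v=max(0,min(c[1]-52,315))
    cv2.imwrite(f"pics/{n}{k}.png",im); cv2.imwrite(f"pics/{n}{k}z.png",cv2.resize(im[v:v+105,u:u+140],None,fx=5,fy=5,interpolation=cv2.INTER_CUBIC)); print("crop",u,v)
E
python3 look.py 6 wrist top side; python3 -c "
from h import *
goal(back(.11)); goal(back(.05)); goal(back(0))"
```

```text
9.75 [0.6145 0.0159 0.2578] [-0.4 -0.6 -0.8] 0.02389512286076078
dip in tube [-0.1599  0.0017 -0.0007] tip [-0.0499  0.0016 -0.0005] ang 0.0018
wrist [[275.6, 212.7], [276.1, 289.1], [276.8, 375.8], [275.3, 401.1], [276.0, 437.6]]
crop 206 315
top [[204.1, 129.6], [200.8, 152.8], [195.0, 193.8], [192.0, 210.2], [187.7, 241.2]]
crop 124 141
side [[187.5, 150.3], [199.2, 173.5], [222.3, 219.2], [232.1, 239.7], [253.3, 281.5]]
crop 152 167
tcp [0.5777 0.0281 0.2263]
turn [-0.0004, 0.0004, 0.0004] trans [0.0412, -0.0907, -0.0023] rows>= 1.0
tcp [0.5335 0.0407 0.1877]
turn [-0.0004, 0.0004, 0.0004] trans [0.092, -0.1993, -0.0022] rows>= 2.2
tcp [0.4967 0.0511 0.1556]
turn [-0.0004, 0.0004, 0.0004] trans [0.1344, -0.2899, -0.002] rows>= 3.2
```

```bash
python3 -c "
import cv2,numpy as np
a=[cv2.imread(f'pics/{n}6z.png') for n in ('side','top')]; cv2.imwrite('pics/c6.png',cv2.resize(np.hstack(a),(800,300)))"
```

```text
(no output)
```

View pics/c6.png

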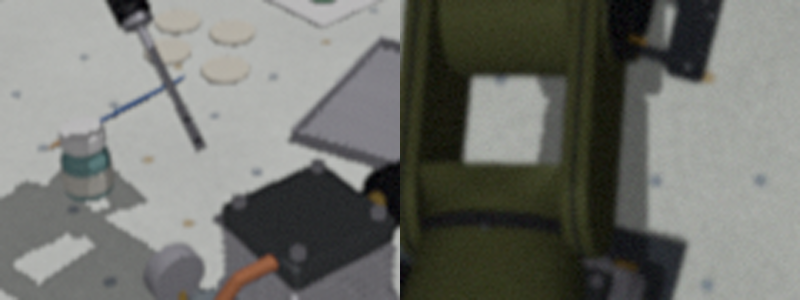

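View pics/wrist6.png

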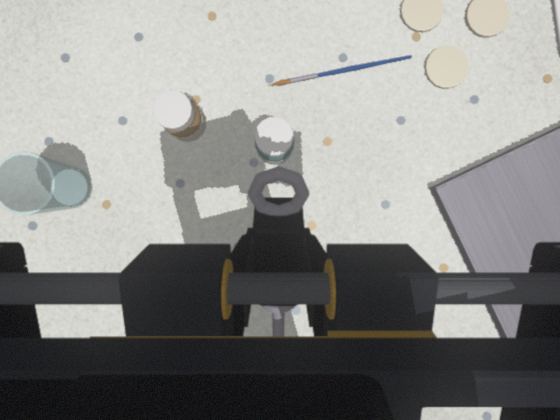

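send_rows --steps '[{"turn": [0, 0, 0], "translation": [0.021, -0.045, -0.002], "grip": 1}, {"turn": [0, 0, 0], "translation": [0.041, -0.09, -0.002], "grip": 1}, {"turn": [0, 0, 0], "translation": [0.054, -0.117, -0.002], "grip": 1}, {"turn": [0, 0, 0], "translation": [0.062, -0.135, -0.002], "grip": 1}, {"turn": [0, 0, 0], "translation": [0.062, -0.135, -0.002], "grip": 1}, {"turn": [0, 0, 0], "translation": [0.062, -0.135, -0.002], "grip": 1}]'

```text
clock: 10.5
position: [0.5603, 0.0331, 0.2113]
eef_rot: [1.491, 0.845, -1.221]
wrist_force: [0.1, -0.2, -1.1]
finger_gap: 0.0236
```

```bash
python3 look.py 7 side top; python3 -c "
from h import *
goal(back(.05)); goal(back(0))"
```

```text
10.5 [0.5603 0.0331 0.2113] [ 0.1 -0.2 -1.1] 0.023614913405883703
dip in tube [-0.0864 -0.      0.0002] tip [ 0.0236 -0.0001  0.0002] ang 0.0008
side [[201.3, 178.8], [213.3, 202.6], [237.0, 249.4], [232.1, 239.7], [253.3, 281.5]]
crop 167 197
top [[199.3, 157.8], [196.3, 179.4], [190.9, 217.8], [192.0, 210.2], [187.7, 241.2]]
crop 120 165
tcp [0.5335 0.0407 0.1877]
turn [-0.0005, 0.0003, -0.0002] trans [0.0316, -0.0668, 0.0001] rows>= 0.7
tcp [0.4967 0.0511 0.1556]
turn [-0.0005, 0.0003, -0.0002] trans [0.0739, -0.1575, 0.0003] rows>= 1.7
```

View pics/side7z.png

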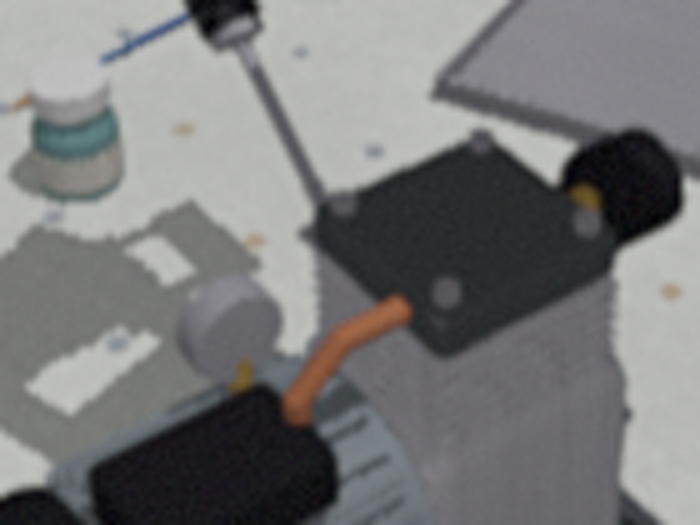

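send_rows --steps '[{"turn": [0, 0, 0], "translation": [0.016, -0.033, 0], "grip": 1}, {"turn": [0, 0, 0], "translation": [0.0316, -0.0668, 0], "grip": 1}, {"turn": [0, 0, 0], "translation": [0.047, -0.1, 0], "grip": 1}, {"turn": [0, 0, 0], "translation": [0.06, -0.128, 0], "grip": 1}, {"turn": [0, 0, 0], "translation": [0.065, -0.139, 0], "grip": 1}, {"turn": [0, 0, 0], "translation": [0.065, -0.139, 0], "grip": 1}, {"turn": [0, 0, 0], "translation": [0.065, -0.139, 0], "grip": 1}]'

```text
clock: 11.3
position: [0.5052, 0.049, 0.1634]
eef_rot: [1.492, 0.843, -1.219]
wrist_force: [0.4, -0.1, -0.9]
finger_gap: 0.0236
```

```bash
python3 look.py 8 side; python3 -c "
from h import *
goal(back(0));goal(back(-.003))"
```

```text
11.3 [0.5052 0.049  0.1634] [ 0.4 -0.1 -0.9] 0.023622414768866926
dip in tube [-0.0118 -0.0003  0.0003] tip [ 0.0982 -0.0005 -0.    ] ang 0.0028
side [[216.3, 208.5], [228.5, 232.9], [252.7, 280.9], [232.1, 239.7], [253.3, 281.5]]
crop 182 228
tcp [0.4967 0.0511 0.1556]
turn [-0.0006, 0.0001, -0.0008] trans [0.0107, -0.0214, 0.0006] rows>= 0.2
tcp [0.4944 0.0517 0.1537]
turn [-0.0006, 0.0001, -0.0008] trans [0.0132, -0.0269, 0.0006] rows>= 0.3
```

View pics/side8.png

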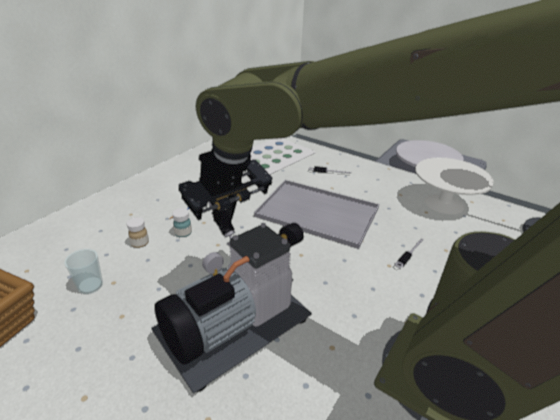

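send_rows --steps '[{"turn": [0, 0, 0], "translation": [0.004, -0.008, 0], "grip": 1}, {"turn": [0, 0, 0], "translation": [0.007, -0.014, 0], "grip": 1}, {"turn": [0, 0, 0], "translation": [0.01, -0.02, 0], "grip": 1}, {"turn": [0, 0, 0], "translation": [0.01, -0.02, 0], "grip": 1}, {"turn": [0, 0, 0], "translation": [0.01, -0.02, 0], "grip": 1}]'

```text
clock: 11.85
position: [0.4972, 0.0512, 0.156]
eef_rot: [1.492, 0.843, -1.219]
wrist_force: [-0.2, -0.2, -0.4]
finger_gap: 0.0239
```

```bash
python3 look.py 9 ; python3 -c "
from h import *
goal(back(-.005))"
```

```text
11.85 [0.4972 0.0512 0.156 ] [-0.2 -0.2 -0.4] 0.023893014276231757
dip in tube [-0.0006 -0.0003 -0.0001] tip [ 0.1094 -0.0005 -0.0003] ang 0.0028
tcp [0.493  0.0521 0.1524]
turn [-0.0006, 0.0002, -0.0008] trans [0.0048, -0.0101, 0.0006] rows>= 0.1
```

send_rows --steps '[{"turn": [0, 0, 0], "translation": [0.001, -0.002, 0], "grip": 1}, {"turn": [0, 0, 0], "translation": [0.002, -0.004, 0], "grip": 1}, {"turn": [0, 0, 0], "translation": [0.002, -0.004, 0], "grip": 1}, {"turn": [0, 0, 0], "translation": [0.002, -0.004, 0], "grip": 1}]'

```text
clock: 12.25
position: [0.4966, 0.0515, 0.1556]
eef_rot: [1.493, 0.841, -1.217]
wrist_force: [3.1, -2.0, 1.4]
finger_gap: 0.0236
```

```bash
python3 look.py 9 
```

```text
12.25 [0.4966 0.0515 0.1556] [ 3.1 -2.   1.4] 0.02355867443759932
dip in tube [ 0.0001 -0.0005 -0.    ] tip [ 0.1101 -0.0006 -0.0006] ang 0.0054
```

send_rows --steps '[{"turn": [0, 0, 0], "translation": [0.002, -0.004, 0], "grip": 1}, {"turn": [0, 0, 0], "translation": [0.004, -0.008, 0], "grip": 1}, {"turn": [0, 0, 0], "translation": [0.004, -0.008, 0], "grip": 1}, {"turn": [0, 0, 0], "translation": [0.004, -0.008, 0], "grip": 1}, {"turn": [0, 0, 0], "translation": [0.004, -0.008, 0], "grip": 1}]'

```text
clock: 12.75
position: [0.4964, 0.0517, 0.1559]
eef_rot: [1.495, 0.834, -1.21]
wrist_force: [6.8, -4.3, 5.2]
finger_gap: 0.0239
```

```bash
python3 look.py 10 wrist side
```

```text
12.75 [0.4964 0.0517 0.1559] [ 6.8 -4.3  5.2] 0.023913456932463297
dip in tube [ 0.0002 -0.0005 -0.    ] tip [ 0.1101 -0.0007 -0.0016] ang 0.0141
wrist [[275.6, 212.7], [276.1, 289.1], [276.8, 375.8], [277.0, 294.1], [277.6, 372.0]]
crop 206 315
side [[218.7, 213.3], [230.9, 237.8], [254.9, 286.1], [232.1, 239.7], [253.3, 281.5]]
crop 184 234
```

View pics/wrist10.png

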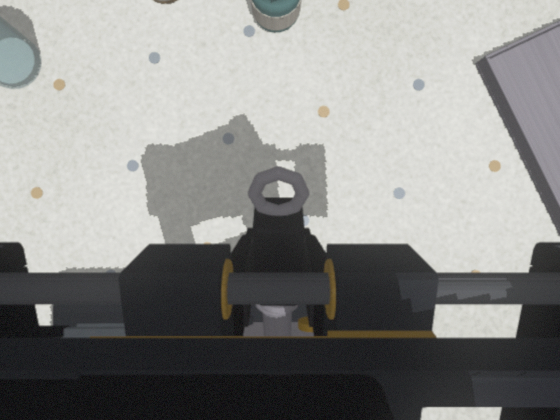

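```bash
python3 -c "
from h import *
goal(back(0));goal(back(.06));goal(back(.16))"
```

```text
tcp [0.4967 0.0511 0.1556]
turn [-0.0004, -0.0001, -0.0044] trans [0.0007, 0.0007, 0.0009] rows>= 0.1
tcp [0.5409 0.0386 0.1941]
turn [-0.0004, -0.0001, -0.0044] trans [-0.0485, 0.1101, 0.0007] rows>= 1.2
tcp [0.6146 0.0177 0.2584]
turn [-0.0004, -0.0001, -0.0044] trans [-0.1306, 0.2925, 0.0002] rows>= 3.2
```

send_rows --steps '[{"turn": [0, 0, -0.004], "translation": [0, 0.001, 0.001], "grip": 1}, {"turn": [0, 0, -0.0044], "translation": [-0.008, 0.019, 0.0008], "grip": 1}, {"turn": [0, 0, -0.0044], "translation": [-0.028, 0.065, 0.0008], "grip": 1}, {"turn": [0, 0, -0.0044], "translation": [-0.0485, 0.11, 0.0007], "grip": 1}, {"turn": [0, 0, -0.0044], "translation": [-0.069, 0.156, 0.0006], "grip": 1}, {"turn": [0, 0, -0.0044], "translation": [-0.09, 0.202, 0.0004], "grip": 1}, {"turn": [0, 0, -0.0044], "translation": [-0.11, 0.247, 0.0003], "grip": 1}, {"turn": [0, 0, -0.0044], "translation": [-0.13, 0.2925, 0.0002], "grip": 1}, {"turn": [0, 0, -0.0044], "translation": [-0.13, 0.2925, 0.0002], "grip": 1}, {"turn": [0, 0, -0.0044], "translation": [-0.13, 0.2925, 0.0002], "grip": 1}]'

```text
clock: 13.85
position: [0.6139, 0.0179, 0.2567]
eef_rot: [1.491, 0.848, -1.223]
wrist_force: [0.1, 0.1, -0.5]
finger_gap: 0.0235
```

```bash
python3 look.py 11 side; python3 -c "
from h import *
T=TD.copy(); T[:3,3]+=[.03,0,.30]; goal(T)
T=TD.copy(); T[:3,3]+=[.03,0,.135]; goal(T); print((T@[.11,0,0,1]))"
```

```text
13.85 [0.6139 0.0179 0.2567] [ 0.1  0.1 -0.5] 0.023545834847127786
dip in tube [-0.1584 -0.     -0.0007] tip [-0.0484 -0.0002 -0.0004] ang 0.0034
side [[187.1, 151.1], [198.8, 174.3], [222.0, 220.1], [232.1, 239.7], [253.3, 281.5]]
crop 151 168
tcp [ 0.5518 -0.293   0.3123]
turn [-0.1751, -0.0159, -0.2156] trans [-0.0959, 0.079, 0.6318] rows>= 6.4
tcp [ 0.5518 -0.293   0.1473]
turn [-0.1751, -0.0159, -0.2156] trans [0.2232, -0.0052, 0.6321] rows>= 6.7
[ 0.41041773 -0.33123197  0.151       1.        ]
```

View pics/side11z.png

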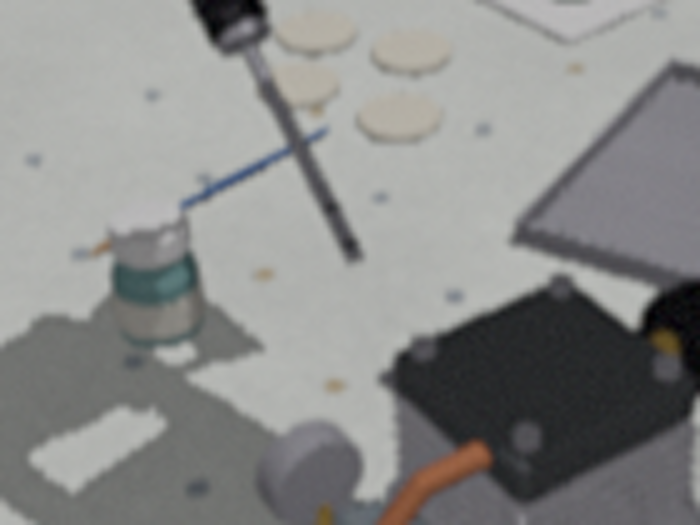

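send_rows --steps '[{"turn": [-0.1751, -0.0159, -0.2156], "translation": [-0.096, 0.079, 0.632], "grip": 1}, {"turn": [-0.1751, -0.0159, -0.2156], "translation": [-0.096, 0.079, 0.632], "grip": 1}, {"turn": [-0.1751, -0.0159, -0.2156], "translation": [-0.096, 0.079, 0.632], "grip": 1}, {"turn": [-0.1751, -0.0159, -0.2156], "translation": [-0.096, 0.079, 0.632], "grip": 1}, {"turn": [-0.1751, -0.0159, -0.2156], "translation": [-0.096, 0.079, 0.632], "grip": 1}, {"turn": [-0.1751, -0.0159, -0.2156], "translation": [-0.096, 0.079, 0.632], "grip": 1}, {"turn": [-0.1751, -0.0159, -0.2156], "translation": [-0.096, 0.079, 0.632], "grip": 1}, {"turn": [-0.1751, -0.0159, -0.2156], "translation": [-0.096, 0.079, 0.632], "grip": 1}, {"turn": [-0.1751, -0.0159, -0.2156], "translation": [-0.096, 0.079, 0.632], "grip": 1}]'

```text
clock: 14.8
position: [0.5511, -0.2924, 0.3111]
eef_rot: [0.736, 1.585, -1.335]
wrist_force: [0.3, 0.1, -0.0]
finger_gap: 0.0237
```

```bash
python3 -c "
from h import *
T=TD.copy(); T[:3,3]+=[.03,0,.135]; goal(T)"
```

```text
tcp [ 0.5518 -0.293   0.1473]
turn [0.0001, -0.0007, 0.0003] trans [0.2964, 0.1397, 0.0024] rows>= 3.3
```

send_rows --steps '[{"turn": [0, 0, 0], "translation": [0.08, 0.038, 0.001], "grip": 1}, {"turn": [0, 0, 0], "translation": [0.16, 0.075, 0.002], "grip": 1}, {"turn": [0, 0, 0], "translation": [0.23, 0.108, 0.002], "grip": 1}, {"turn": [0, 0, 0], "translation": [0.28, 0.132, 0.002], "grip": 1}, {"turn": [0, 0, 0], "translation": [0.296, 0.14, 0.002], "grip": 1}, {"turn": [0, 0, 0], "translation": [0.296, 0.14, 0.002], "grip": 1}, {"turn": [0, 0, 0], "translation": [0.296, 0.14, 0.002], "grip": 1}, {"turn": [0, 0, 0], "translation": [0.296, 0.14, 0.002], "grip": 1}, {"turn": [0, 0, 0], "translation": [0.296, 0.14, 0.002], "grip": 1}, {"turn": [0, 0, 0], "translation": [0.296, 0.14, 0.002], "grip": 1}]'

```text
clock: 15.8
position: [0.5525, -0.2931, 0.1487]
eef_rot: [0.737, 1.582, -1.334]
wrist_force: [-0.7, -0.2, 0.3]
finger_gap: 0.0234
```

```bash
python3 look.py 12 side top wrist; python3 -c "
from h import *
o=r.get_obs(); T=pose(o)@H; print(T[:3,0].round(3),T[:3,2].round(3),(T@[.11,0,0,1]).round(3),abs(o['dq']).max())"
```

```text
15.8 [ 0.5525 -0.2931  0.1487] [-0.7 -0.2  0.3] 0.023352508849110342
dip in tube [-0.1234  0.3347 -0.0808] tip [-0.0511  0.3913 -0.0202] ang 0.8534
side [[280.9, 160.2], [300.8, 164.0], [340.7, 171.6], [232.1, 239.7], [253.3, 281.5]]
crop 270 119
top [[331.8, 163.2], [338.6, 186.5], [351.8, 231.8], [192.0, 210.2], [187.7, 241.2]]
crop 281 179
wrist [[276.0, 211.0], [276.5, 287.8], [277.1, 375.1], [-377.5, 215.8], [-209.7, 223.5]]
crop 207 315
[-0.965 -0.261  0.   ] [ 0.001 -0.001  1.   ] [ 0.411 -0.331  0.152  1.   ] 0.004070225119321521
```

View pics/side12.png

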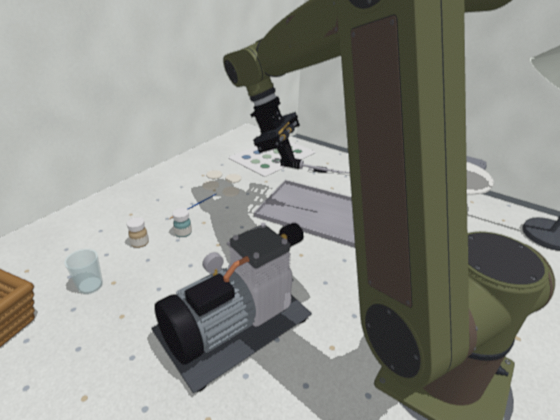

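View pics/top12.png

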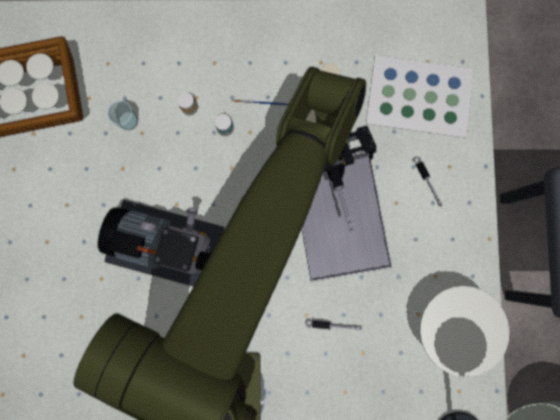

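```bash
python3 -c "
from h import *
print(r.hand_in())"
```

```text
the job is handed in; nothing more can be done
None
```

The oil check is done and handed in at about 16 s on the robot's clock. The dipstick went into the filler tube, seated on the rim, came back out, and is now held level over the tray for reading. `hand_in()` gave no verdict, so what follows rests on my own checks.

- **Pick-up:** I gripped the dipstick at 30 N, with the tool tilted 25° so the gripper would clear the cylinder. The measured grip size and the two black lines matched the dipstick meant, marked side up.
- **Seating:** The rod slid down the tube with no side force. Contact came within about 1 mm of the computed home position. Pressing on to about 9.6 N for 0.5 s moved it no further, and the angle error was about 0.014 rad. No camera could see the collar on the rim, so seating is judged from force and position only.
- **Withdrawal:** The tip came about 48 mm clear of the mouth. In the side picture it was where I computed it should be, so the dipstick had not slipped in the grip.
- **Final hold:**
  - The axis is level and the marked side is up, both within about 0.01 rad by calculation from the grip.
  - The tip is at about (0.411, -0.331, 0.152), over the tray and 15 cm up, with the arm at rest.
  - In the side and top pictures the dipstick touches nothing, and the jars and brush look unmoved; I did not measure their positions.

No check failed or disagreed.

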